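# Roll the massage bar into its V rest

### The job

Roll the wooden massage bar along the paper with a gentle push on its side, up the ramp of the white rest and into the V groove, so that it lies settled along the groove with neither end sticking out past the rest. Use only fingertips or the outside of the fingers: never grasp, squeeze or lift the bar, let it roll and do not just drag it. Leave the white marble bar, the jar, the bottles, the bowl and the spatula where they are, and end with the hand clear.

Things in the scene. Friction and masses are not known exactly. Their poses are not given: they have to be found in the camera images.
- roller: The bar to roll: smooth slippery (friction 0.35) brown wooden cylinder, 40 mm diameter, 140 mm long, 0.1 to 0.2 kg, dark dots on its ends. Origin at its centre, 20 mm above the bench at first. x is its axis; y and z turn as it rolls (z up at first). It starts left or right of the rest, 155 to 200 mm from the groove, up to 0.2 rad askew. It rolls square to its axis; pushing one end steers it.
- rest: White bent-sheet rest fixed to the bench, 220 mm long along x, a straight V groove along x in its middle and an equal ramp on each side (+y, -y). Origin at bench level under the groove's middle; z up. Each ramp starts at bench level 82 mm from the middle line and rises straight to a lip (blue line) 18 mm high, 16 mm from it. The groove's flanks fall from the lips at 45 degrees.
- rest_seat (a point): Where the centre of a well seated bar lies: over the groove's middle, 30 mm above the bench; axes as the rest's. A bar on a lip has its centre 38 mm up. Once its centre has passed the near lip the bar drops in by itself; let go on the ramp, it rolls back.
- stone_roller: Bystander: white marble bar, also 40 mm diameter and 140 mm long, 0.35 kg, lying on the other side of the rest. Origin at its centre, x along its axis. It can roll if touched.
- cream_jar: Bystander: small amber jar, 48 mm diameter, 45 mm tall, standing beyond the far end of the rest. Origin at the centre of its underside.
- lotion: Bystander: white bottle, 52 mm diameter, 150 mm tall. Origin at the centre of its underside.
- tonic: Bystander: blue bottle, 44 mm diameter, 120 mm tall. Origin at the centre of its underside.
- bowl: Bystander: glass bowl, 96 mm diameter, 50 mm tall. Origin at the centre of its underside.
- spatula: Bystander: flat wooden wax spatula lying on the bench, 170 by 20 mm, 5 mm thick. Origin under its middle, x along it.
There are look-alikes about, which are no part of the job. Several things have the shape of the roller; the one meant has the colours described above.

How it is judged (in metres and radians):
On the way, in this order (a step that is already met when the one before it is completed fails the run):
1. the wooden bar has rolled through at least about half a turn outside the groove (angle between roller's own z axis and vertical above 2.2 rad and (y of roller in the frame of rest above 0.02 m or y of roller in the frame of rest below -0.02 m)), for 0.05 s.
2. the wooden bar lies at rest in the groove (y of roller in the frame of rest between -0.004 and 0.004 m and z of roller in the frame of rest between 0.026 and 0.0345 m and x of roller in the frame of rest between -0.038 and 0.038 m and angle between the x axis of roller and the x axis of rest, either way round below 0.06 rad and linear speed of roller below 0.02 m/s and angular speed of roller below 0.6 rad/s), for 0.3 s.
At the end, for the whole second after the job is handed in: The wooden bar lies still in the V groove: centre within 4 mm of the groove's middle line, 26 to 34.5 mm above the bench, within 38 mm of the rest's middle along the groove (so neither end sticks out) and within 0.06 rad of the groove's direction (all of step 2); the robot touches nothing.
It fails at once if the wooden bar is lifted (centre more than 52 mm above the bench; 38 mm is the most that rolling needs) (height (world z) of roller above 0.052 m).
It fails at once if the wooden bar is squeezed or shoved hard (finger force over 25 N) (contact force between the fingers and roller above 25 N).
It fails at once if the marble bar is moved by more than 25 mm (distance of stone_roller from where it was at the start of the episode above 0.025 m).
It fails at once if the jar, a bottle, the bowl or the spatula is moved by more than 25 mm (distance of any of cream_jar, lotion, tonic, bowl, spatula from where it was at the start of the episode above 0.025 m).
It also fails if it takes over 42 s, if anything falls off the work surface, if the arm or the gripper's body presses on something with over 40 N, if the wrist force passes 120 N, or if a joint passes its speed limit or range.

### The arm

A 6-joint arm with a two-finger parallel gripper is mounted at the origin on the work surface. World frame = base frame: x ahead of the robot, y to its left, z up, the work surface at z = 0. Lengths are in mm, angles in rad, forces in N, time in s.
With the tool pointing down it reaches from about 275 to 750 mm from the base axis. Payload 10.2 kg.
Tool frame: the origin (TCP) lies midway between the tips of the shut fingers; the grasp point (between the pads) lies ctrl.pinch_z behind it (ctrl.pinch_z is the distance from the TCP to the grasp point, in mm); z points along the fingers, y is the line along which they close (so a half turn about z gives the same grasp; the last joint's range is limited). The gripper opens to 85 mm and grips with 20 to 120 N. Pads are 22 mm wide; open, the fingers measure 114 mm over their backs; the gripper's body (76 mm by 85 mm) begins 54 mm behind the grasp point. The pads swing forward as they close: fully open they stand 13 mm farther back than shut.
Start: joints at [-1.365, 0.313, 1.498, -0, 1.331, -0.223], TCP at [218.273, -477.481, 231.294] pointing down, gripper open.
Joint ranges: [-2.94, 2.94], [-0.97, 2.17], [0.19, 2.56], [-1.23, 4.37], [0.02, 3.11], [-2.88, 2.88]. Speed limits (rad/s): [2.39, 2.39, 3.01, 3.14, 3.14, 3.14].

### API

Orientations are given as [roll, pitch, yaw] about the fixed x, y, z axes, in that order (R = Rz(yaw) Ry(pitch) Rx(roll)).
In Python, from cell import ctrl, read_camera, get_calibration gives the robot as it stands.
- The arm moves only by the tool apply_moves, never from a script. Its argument "moves" is a list of rows, each a list of 5 numbers: the shift along the tool's x, y, z in mm, then the turn about the tool's z in degrees, then the closure, from -1 (fully open) to 1 (shut). A call has 1 to 5 rows; each row shifts and turns the commanded pose from where the row before left it, along the tool's axes as they then stand; what a row does not reach is not made up. A row lasts 1/8 s, in which the tool goes at most 62.5 mm and 10.7 degrees, less where a joint would pass 70% of its speed; a pose out of reach is approached as far as the arm can. A call with a gripper value outside its range is refused whole. The fingers move at their own pace and stop on an object; "grip_force" is the grip in N (left out, the last holds). Time passes only in rows, so rows that do not move let the fingers close. It gives the time, the measured TCP pose, the force, the opening and the grip force at its end, in the units of the state.
- ctrl.get_state(): the state, without advancing time (a new reading comes with each control period).
- read_camera(name): name is "scene" or "top" or "wrist"; returns (picture, depth): 384x512x3 uint8, red, green, blue; 384x512 float32, mm along the optical axis (not along the pixel's ray), 0 where there is no reading.
- get_calibration(name): a dict with "fovy" (degrees; the focal length in pixels is half the picture's height over the tangent of half this angle, whatever the lens; pixels are square), "cx", "cy" (the principal point, pixels), "R" (3x3) and "t" (3): a world point X has camera coordinates R X + t; the wrist camera has in their place "hand_eye" (4x4, takes a point from camera to tool coordinates, whose origin is the TCP and whose axes are the flange's). Camera axes: x right, y down, z forward; pixel columns grow to the right and rows downward; lengths in mm; the calibration is good to about 2 mm. The wrist camera is an equidistant fisheye: a pixel r from the principal point sees the ray r / f radians off the axis. A picture is of the moment at which its call begins: read the wrist's pose just before it. get_calibration takes no time and is no camera call.
- ctrl.hand_in(): hands the job in; it is judged then, once.
The state is a dict: "clock": time; "joint_pos": joint angles; "joint_vel": joint speeds; "tau": joint torques, N m; "tcp_pos": TCP position; "tcp_rot": TCP orientation; "ft_force": force on the tool from outside, world axes, zero at the start; "wrist_torque": the same for the moment, N m; "gripper_width": finger opening in mm; "grip_force": force on a finger pad.
Only numpy, scipy, OpenCV 4.12 (cv2) and the standard library are available. Lean on these libraries where they do the work, as an engineer would, in place of code of your own. Each camera call takes 0.05 s, during which the arm holds its last target. There are 200 camera calls.

## Working session

There is one attempt and no reset: what is moved stays moved. The work goes in short steps, Python scripts to look and compute and a tool call to move; the robot and the scene stay as the last step left them, time stands still between calls to the robot, and variables do not carry over. Pictures are saved under pics/ and viewed, at most 10 in all, crops included, and the job is handed in when it is done.

Besides the shell and the picture viewer there is one more tool, called after "Emit:" by a JSON object that holds its "op" and its "data". apply_moves: Moves the arm, as the interface text tells. Its arguments: {"type":"object","properties":{"moves":{"type":"array","items":{"type":"array","items":{"type":"number"}}},"grip_force":{"type":"number"}},"required":["moves"]}

```bash
mkdir -p pics; ls; cat > h.py <<'E'
import numpy as np, cv2
from cell import ctrl, read_camera, get_calibration
def foc(c): return 192/np.tan(np.radians(c['fovy'])/2)
def pts(name,depth):
    c=get_calibration(name);f=foc(c);v,u=np.mgrid[:384,:512]
    P=np.stack([(u-c['cx'])/f*depth,(v-c['cy'])/f*depth,depth],-1)
    return (P-np.array(c['t']))@np.array(c['R'])
E
python3 - <<'E'
from h import *
a,d=read_camera('top');b,e=read_camera('scene')
cv2.imwrite('pics/top.png',a[...,::-1]);cv2.imwrite('pics/scene.png',b[...,::-1])
np.savez('s.npz',a=a,d=d,b=b,e=e)
for n in('top','scene'):
  c=get_calibration(n);print(n,c['fovy'],np.round(-np.array(c['R']).T@np.array(c['t'])))
print(ctrl.get_state(),ctrl.pinch_z)
E
```

```text
pics
top 43.171802985712084 [ 203.   -4. 1572.]
scene 46.19555948518812 [1323.  110. 1153.]
{'clock': 0.1, 'joint_pos': array([-1.36538148e+00,  3.13356175e-01,  1.49839688e+00, -3.39566627e-05,
        1.33100666e+00, -2.23406483e-01]), 'joint_vel': array([ 0.00041335, -0.00059767, -0.00236211,  0.00074219, -0.0008467 ,
        0.00034919]), 'tau': array([ 1.93551787e-03, -4.12899256e+01, -2.60143054e+01, -1.73470103e-04,
        2.98892905e-03,  1.54117743e-05]), 'tcp_pos': array([ 218.22066462, -477.22575779,  230.79822101]), 'tcp_rot': array([-3.14044729e+00, -2.26409609e-04,  4.28829282e-01]), 'ft_force': array([0.6420555 , 0.58260946, 0.30083422]), 'wrist_torque': array([0.02702919, 0.01977148, 0.03801733]), 'grip_force': 0.0, 'gripper_width': 85.3833906211294} 18.700000000000003
```

View pics/top.png

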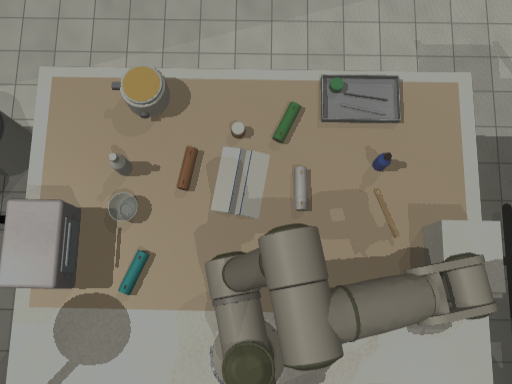

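View pics/scene.png

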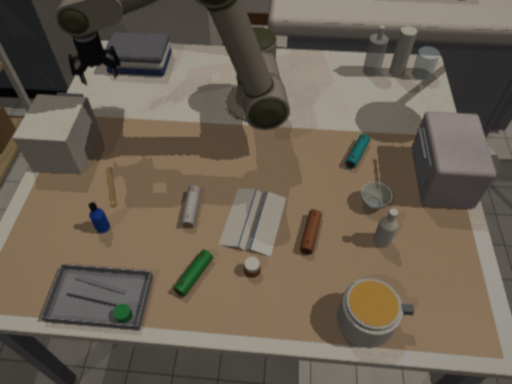

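Top view: the candidates for the roller are brown (187,168), green (287,122), teal (134,272) and white marble (301,188). The brown one matches the description. The rest is at (240,182), the jar at (238,130), the lotion at (120,162), and the wax pot and bowl are at the left.

```bash
cat >> h.py <<'E'
def ray(name,uv,z):
    c=get_calibration(name);f=foc(c);R=np.array(c['R']);t=np.array(c['t']);uv=np.atleast_2d(uv).astype(float)
    D=np.c_[(uv[:,0]-c['cx'])/f,(uv[:,1]-c['cy'])/f,np.ones(len(uv))]@R
    C=-R.T@t
    return C+D*((z-C[2])/D[:,2])[:,None]
def bar(img,d,name='top',box=None):
    "brown bar: mask -> centre, axis angle via ray at z"
    h=cv2.cvtColor(img,cv2.COLOR_RGB2HSV)
    m=((h[...,0]<14)&(h[...,1]>125)&(h[...,2]>40)&(h[...,2]<190)).astype(np.uint8)
    P=pts(name,d);m&=((P[...,2]>8)&(P[...,2]<75)).astype(np.uint8)
    n,l,s,_=cv2.connectedComponentsWithStats(m)
    k=1+np.argmax(s[1:,4]);ys,xs=np.where(l==k)
    return np.c_[xs,ys],P[ys,xs]
def pose(uv,name='top',z=25):
    (c,sz,_)=r=cv2.minAreaRect(ray(name,uv,z)[:,:2].astype(np.float32))
    b=cv2.boxPoints(r);e=[b[1]-b[0],b[2]-b[1]];L=max(e,key=np.linalg.norm)
    return np.array(c),sz,np.degrees(np.arctan2(L[1],L[0]))%180
E
python3 - <<'E'
from h import *
s=np.load('s.npz');a,d,b,e=[s[k] for k in 'adbe']
for n,i,dd in(('top',a,d),('scene',b,e)):
    uv,P=bar(i,dd,n);print(n,len(uv),uv.mean(0),pose(uv,n),P.mean(0),P[:,2].max(), 'bench z',np.median(pts(n,dd)[150:260,100:400,2]))
    r=P[:,:2]; c,sz,_=q=cv2.minAreaRect(r.astype(np.float32)); print(c,sz)
# rest: white region between; corners in both views
for n,i,dd,bx in(('top',a,d,(200,140,280,225)),('scene',b,e,(215,180,292,260))):
    P=pts(n,dd);h=cv2.cvtColor(i,cv2.COLOR_RGB2HSV);m=np.zeros((384,512),np.uint8)
    x0,y0,x1,y1=bx;m[y0:y1,x0:x1]=(h[y0:y1,x0:x1,1]<55)&(h[y0:y1,x0:x1,2]>110)
    m=cv2.morphologyEx(m,cv2.MORPH_CLOSE,np.ones((5,5)));k,l,st,_=cv2.connectedComponentsWithStats(m)
    j=1+np.argmax(st[1:,4]);ys,xs=np.where(l==j);uv=np.c_[xs,ys]
    bxp=cv2.boxPoints(cv2.minAreaRect(uv.astype(np.float32)));print(n,'rest',len(uv));print(np.round(bxp));
    Q=P[ys,xs];print(np.round(Q.mean(0)));print(cv2.minAreaRect(Q[:,:2].astype(np.float32)));print(cv2.boxPoints(cv2.minAreaRect(Q[:,:2].astype(np.float32))))
    # blue lips
    hb=h[y0:y1,x0:x1];mb=(hb[...,0]>100)&(hb[...,0]<130)&(hb[...,1]>40)&(m[y0:y1,x0:x1]>0)
    y,x=np.where(mb);L=P[y+y0,x+x0];print('lip',len(x),L.mean(0) if len(x) else 0)
for nm,(u,v) in dict(marble=(301,188),jar=(238,128),lotion=(116,158),bowl=(123,207),green=(287,122)).items():
    print(nm,np.round(pts('top',d)[v,u]))
im=np.hstack([cv2.resize(a[110:240,90:270],None,fx=3,fy=3),cv2.resize(b[170:300,200:290],None,fx=2.7,fy=3)])[:,:800]
cv2.imwrite('pics/crop.png',im[...,::-1])
E
```

```text
top 15 [182.66666667 175.26666667] (array([558.11120605, 224.20281982]), (10.209687232971191, 30.632444381713867), np.float32(175.61647)) [556.09024093 223.7193558   38.48933058] 45.510892396513626 bench z 3.8706715553188884
(554.0311279296875, 222.08651733398438) (12.26866626739502, 29.175886154174805)
scene 522 [310.54789272 230.63984674] (array([586.23791504, 212.99301147]), (37.85382843017578, 157.10324096679688), np.float32(168.99007)) [592.06262143 212.3690111   34.1810921 ] 43.54418514044468 bench z -0.4004002671566712
(587.2152099609375, 212.67657470703125) (38.06986618041992, 140.91256713867188)
top rest 2963
[[210. 210.]
 [222. 144.]
 [270. 153.]
 [258. 219.]]
[546.  36.  17.]
((438.3153076171875, 51.45671844482422), (168.3817138671875, 452.7055969238281), 82.84029388427734)
[[203.23431    -3.8660736]
 [652.41      -60.28926  ]
 [673.3963    106.77951  ]
 [224.22064   163.2027   ]]
lip 78 [551.11903645  27.98503765  20.49973819]
scene rest 2804
[[218. 244.]
 [235. 182.]
 [286. 196.]
 [270. 258.]]
[558.  39.  13.]
((873.3543701171875, 29.98126220703125), (184.54432678222656, 895.6389770507812), 88.48506164550781)
[[ 423.25195   -50.419388]
 [1318.5779    -74.097916]
 [1323.4568    110.38191 ]
 [ 428.13086   134.06044 ]]
lip 1 [641.17249691  40.61171742  14.07888493]
marble [ 520. -159.   42.]
jar [717.  48.  45.]
lotion [581. 413. 148.]
bowl [453. 419.   9.]
green [ 741. -113.   44.]
```

View pics/crop.png

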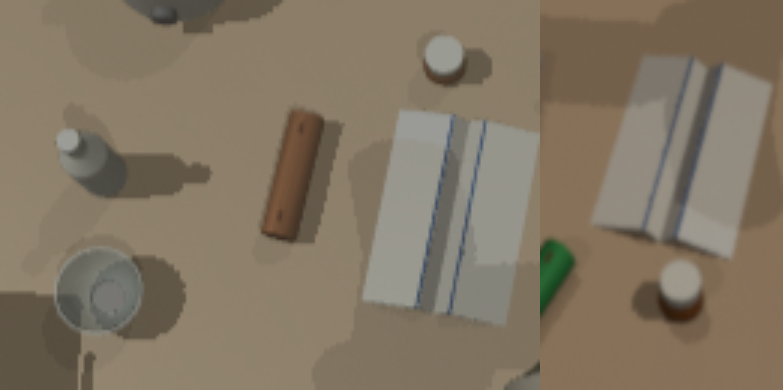

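The crop confirms the brown bar (dots at both ends) at about (187,168), on the +y side of the rest. The lips run (241,149)-(229,212) and (252,151)-(240,214).

```bash
cat >> h.py <<'E'
def bar2(img,d,box=(150,135,285,225)):
    P=pts('top',d);h=cv2.cvtColor(img,cv2.COLOR_RGB2HSV)
    x0,y0,x1,y1=box
    m=np.zeros((384,512),np.uint8);H=h[y0:y1,x0:x1]
    m[y0:y1,x0:x1]=(H[...,0]<16)&(H[...,1]>95)&(P[y0:y1,x0:x1,2]>12)
    m=cv2.morphologyEx(m,cv2.MORPH_OPEN,np.ones((3,3)))
    n,l,s,_=cv2.connectedComponentsWithStats(m);k=1+np.argmax(s[1:,4]);ys,xs=np.where(l==k)
    return np.c_[xs,ys],P[ys,xs]
def seam(i,name):
    h=cv2.cvtColor(i,cv2.COLOR_RGB2HSV)
E
python3 - <<'E'
from h import *
s=np.load('s.npz');a,d,b,e=[s[k] for k in 'adbe']
h=cv2.cvtColor(a,cv2.COLOR_RGB2HSV);print(h[168,178:198].tolist()[::2], np.round(pts('top',d)[168,178:198:2,2]))
uv,P=bar2(a,d);print(len(uv),uv.mean(0),[pose(uv,z=z) for z in(20,)],P.mean(0),P[:,2].max())
print('lip1',ray('top',[(240.7,148.7),(229.3,212)],18)[:,:2]);print('lip2',ray('top',[(251.7,150.7),(240,214.3)],18)[:,:2])
print('edges',ray('top',[(223.3,146.7),(211,210),(270,153),(258,219)],0)[:,:2])
# scene: crop scale 2.7(x) 3(y), offset 540-> 200,170
f=lambda x,y:((x-540)/2.7+200,y/3+170)
print('sc lip',ray('scene',[f(691,58),f(645,232),f(721,67),f(675,243)],18)[:,:2])
print('sc edges',ray('scene',[f(643,56),f(593,222),f(771,83),f(732,257)],0)[:,:2])
st=ctrl.get_state();print(st['tcp_pos'],st['tcp_rot'])
E
```

```text
[[18, 63, 141], [17, 66, 127], [13, 125, 102], [13, 123, 118], [13, 124, 113], [13, 123, 104], [13, 119, 92], [14, 114, 74], [18, 71, 97], [18, 69, 100]] [ 3. -3. 36. 40. 41. 40. 36. 33.  5.  0.]
503 [187.12723658 168.06759443] [(array([586.22869873, 212.4548645 ]), (39.45568084716797, 144.0806884765625), np.float32(169.38033))] [578.23738879 208.58218358  49.35424876] 1571.6301674583674
lip1 [[654.73463575  37.93402836]
 [441.6014591   70.05007211]]
lip2 [[648.50751679   1.30394089]
 [434.74232262  35.22158259]]
edges [[665.89805473  97.07086733]
 [449.84516324 131.12904954]
 [646.77518154 -60.0699814 ]
 [423.05039826 -23.45968851]]
sc lip [[440.06471675  38.37937983]
 [657.76916464   6.71497946]
 [449.17021987  74.60432414]
 [667.19121764  40.07326909]]
sc edges [[428.16234553 -20.65010877]
 [640.75527443 -53.26393579]
 [451.83974032 134.54333096]
 [667.05139576 101.76082476]]
[ 218.22066462 -477.22575779  230.79822101] [-3.14044729e+00 -2.26409609e-04  4.28829282e-01]
```

Rest centre is about (548,38), direction −8.9°. Bar is at (586,212.5), −10.6°, so its rest-frame position is about x=+10, y=+178. I'll push with both open fingertips side by side along the bar's far side.

Emit:
{"op": "apply_moves", "data": {"moves": [[43.5, -34.7, 0, 0, -1], [43.5, -34.7, 0, 0, -1], [43.5, -34.7, 0, 0, -1], [43.5, -34.7, 0, 0, -1], [43.5, -34.7, 0, 0, -1]]}}

```text
clock: 0.72
tcp_pos: [344.4, -227.5, 231.2]
tcp_rot: [-3.141, -0.0, 0.428]
ft_force: [-0.7, 0.1, -0.6]
gripper_width: 85.4
grip_force: 0.0
```

Emit:
{"op": "apply_moves", "data": {"moves": [[43.5, -34.7, 0, 0, -1], [43.5, -34.7, 0, 0, -1], [43.5, -34.7, 0, 0, -1], [43.5, -34.7, 0, 0, -1], [43.5, -34.7, 0, 0, -1]]}}

```text
clock: 1.35
tcp_pos: [470.1, 20.8, 231.2]
tcp_rot: [3.142, 0.0, 0.429]
ft_force: [0.5, -0.9, 0.0]
gripper_width: 85.1
grip_force: 0.0
```

Emit:
{"op": "apply_moves", "data": {"moves": [[43.5, -34.7, 0, 0, -1], [43.5, -34.7, 0, 0, -1], [43.5, -34.7, 0, 0, -1], [43.5, -34.7, 0, 0, -1], [43.5, -34.7, 0, 0, -1]]}}

```text
clock: 1.98
tcp_pos: [595.7, 268.9, 230.9]
tcp_rot: [-3.142, 0.001, 0.429]
ft_force: [1.2, -0.9, 1.2]
gripper_width: 85.0
grip_force: 0.0
```

Emit:
{"op": "apply_moves", "data": {"moves": [[0, 0, 0, -10.5, -1], [0, 0, 0, -10.5, -1], [0, 0, 0, -10.5, -1], [0, 0, 0, -10.5, -1], [0, 0, 0, -10.5, -1]]}}

```text
clock: 2.6
tcp_pos: [595.1, 267.2, 230.8]
tcp_rot: [-3.141, 0.0, 1.351]
ft_force: [0.4, 1.2, -0.0]
gripper_width: 85.5
grip_force: 0.0
```

Emit:
{"op": "apply_moves", "data": {"moves": [[0, 0, 50, -2, -1], [0, 0, 50, 0, -1], [0, 0, 50, 0, -1], [0, 0, 40, 0, -1], [0, 0, 0, 0, -1]]}}

```text
clock: 3.22
tcp_pos: [593.4, 266.7, 38.2]
tcp_rot: [-3.135, 0.003, 1.38]
ft_force: [-0.4, 0.2, 1.1]
gripper_width: 85.6
grip_force: 0.0
```

```bash
python3 - <<'E'
from h import *
b,e=read_camera('scene');a,d=read_camera('top')
P=pts('scene',e)
m=(abs(P[...,0]-595)<75)&(P[...,1]>235)&(P[...,1]<310)&(P[...,2]>12)&(P[...,2]<110)
v,u=np.where(m);Q=P[m]
for z in range(12,110,8):
    s=Q[(Q[:,2]>=z)&(Q[:,2]<z+8)]
    if len(s):print(z,len(s),np.round(s.min(0)),np.round(s.max(0)))
im=cv2.resize(b[130:290,240:440],None,fx=4,fy=3.7,interpolation=cv2.INTER_CUBIC)
cv2.imwrite('pics/f1.png',im[...,::-1]);print(ctrl.get_state()['tcp_pos'])
E
```

```text
12 2 [539. 236.  19.] [571. 242.  20.]
20 12 [523. 235.  21.] [571. 244.  27.]
28 11 [523. 237.  28.] [549. 244.  35.]
36 1 [529. 237.  37.] [529. 237.  37.]
52 7 [639. 248.  52.] [647. 268.  59.]
60 5 [646. 250.  63.] [652. 259.  67.]
68 4 [649. 253.  68.] [652. 261.  73.]
76 1 [640. 251.  80.] [640. 251.  80.]
92 1 [665. 248. 100.] [665. 248. 100.]
100 33 [649. 242. 100.] [668. 270. 108.]
108 4 [661. 242. 108.] [667. 261. 110.]
[595.93533292 267.37273177  42.66348751]
```

View pics/f1.png

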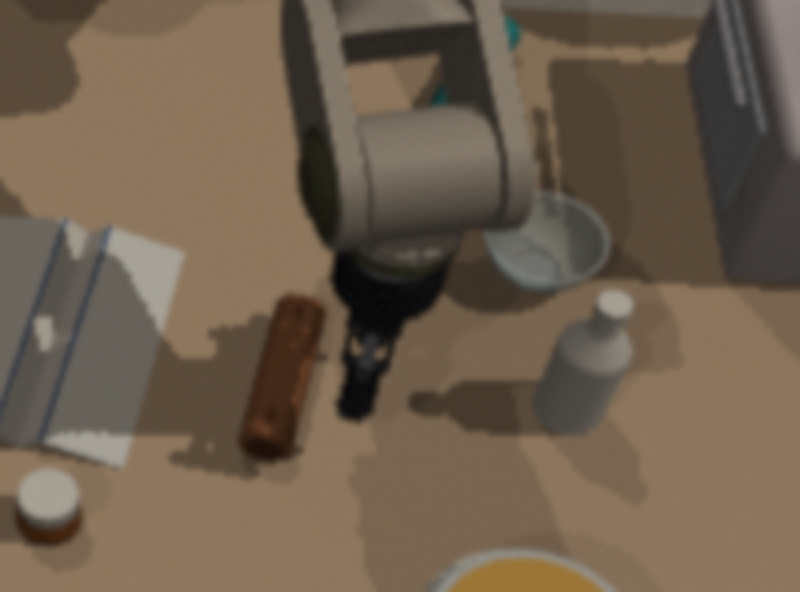

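The fingers (355,400 in the crop) are beside the bar (283,375) and clear of it. The tip reads about 10–13 mm above the TCP, as expected when open. Lower, then check.

Emit:
{"op": "apply_moves", "data": {"moves": [[0, 0, 25, 0, -1], [0, 0, 14, 0, -1], [0, 0, 4, 0, -1], [0, 0, 0, 0, -1]]}}

```text
clock: 3.82
tcp_pos: [595.7, 267.3, -0.9]
tcp_rot: [3.141, -0.0, 1.38]
ft_force: [-0.2, -0.1, -0.0]
gripper_width: 85.1
grip_force: 0.0
```

```bash
cat > w.py <<'E'
from h import *
O=np.array([548,38.]);t=np.radians(-8.9);U=np.array([np.cos(t),np.sin(t)]);V=np.array([-U[1],U[0]])
def look(z=20):
    b,e=read_camera('scene');h=cv2.cvtColor(b,cv2.COLOR_RGB2HSV);P=pts('scene',e)
    q=P[...,:2]-O;y=q@V;x=q@U
    m=(h[...,0]<14)&(h[...,1]>105)&(P[...,2]>10)&(P[...,2]<75)&(abs(x)<100)&(y<240)&(y>-40)
    m=cv2.morphologyEx(m.astype(np.uint8),cv2.MORPH_OPEN,np.ones((3,3)))
    n,l,s,_=cv2.connectedComponentsWithStats(m);k=1+np.argmax(s[1:,4]);ys,xs=np.where(l==k)
    c,sz,ang=pose(np.c_[xs,ys],'scene',z);print('n',len(xs),'raysize',np.round(sz),'ang rel rest',round(float((ang-171.1+90)%180-90),2),'rest xy',np.round([(c-O)@U,(c-O)@V],1))
    Q=P[ys,xs];c2,s2,_=cv2.minAreaRect(Q[:,:2].astype(np.float32));print('depth rest xy',np.round([(c2-O)@U,(c2-O)@V],1),'zmax',np.percentile(Q[:,2],95))
    s=ctrl.get_state();p=s['tcp_pos'];print('tcp',np.round(p,1),'rest',np.round([(p[:2]-O)@U,(p[:2]-O)@V],1),'yaw',np.degrees(s['tcp_rot'][2]),s['ft_force'],s['clock'])
    return b
E
python3 -c "
from w import *
look()"
```

```text
n 555 raysize [ 39. 156.] ang rel rest -2.21 rest xy [  6.6 178.9]
depth rest xy [ 11.1 178.7] zmax 40.34456258708105
tcp [595.8 267.3  -0.7] rest [ 11.7 234. ] yaw 79.06749104983814 [-0.12381581  0.70182451 -0.44178358] 3.875
```

Emit:
{"op": "apply_moves", "data": {"moves": [[-10, 0, 0, 0, -1], [-7, 0, 0, 0, -1], [-6, 0, 0, 0, -1], [-6, 0, 0, 0, -1], [-6, 0, 0, 0, -1]]}}

```text
clock: 4.5
tcp_pos: [588.6, 232.4, -1.7]
tcp_rot: [3.142, -0.0, 1.38]
ft_force: [-0.0, -0.2, -0.8]
gripper_width: 85.5
grip_force: 0.0
```

```bash
python3 -c "
from w import *
look()"
```

```text
n 406 raysize [ 38. 138.] ang rel rest -0.15 rest xy [ 15.6 166.3]
depth rest xy [ 19.  166.1] zmax 40.164968518388406
tcp [588.5 231.8  -1.7] rest [ 10.  197.7] yaw 79.04213366270699 [ 0.01699817 -1.11258784  0.15499533] 4.55
```

Emit:
{"op": "apply_moves", "data": {"moves": [[-7, 0, 0, -0.5, -1], [-7, 0, 0, -0.5, -1], [-7, 0, 0, -0.5, -1], [-7, 0, 0, -0.5, -1], [-7, 0, 0, 0, -1]]}}

```text
clock: 5.18
tcp_pos: [582.6, 197.9, -1.7]
tcp_rot: [3.142, -0.0, 1.415]
ft_force: [-0.3, -0.1, -0.1]
gripper_width: 84.9
grip_force: 0.0
```

```bash
python3 -c "
from w import *
b=look();cv2.imwrite('pics/f2.png',cv2.resize(b[130:290,200:400],None,fx=4,fy=3.7)[...,::-1])"
```

```text
n 408 raysize [ 38. 136.] ang rel rest -0.52 rest xy [ 16.5 130.9]
depth rest xy [ 17.7 131.8] zmax 40.50313186174946
tcp [582.5 197.1  -1.7] rest [  9.5 162.6] yaw 81.035028224343 [ 1.02783684 -0.74123948 -0.24847094] 5.225
```

View pics/f2.png

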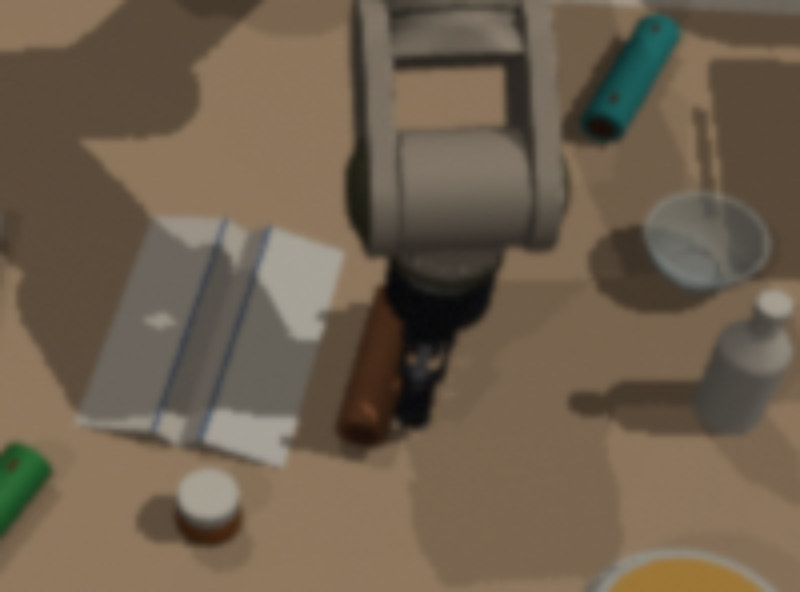

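The bar, now at (370,365) in the crop, is square to the rest and against the fingers. Its dots have turned out of sight, so it is rolling.

Emit:
{"op": "apply_moves", "data": {"moves": [[-8, 0, 0, 0, -1], [-8, 0, 0, 0, -1], [-8, 0, 0, 0, -1], [-8, 0, 0, 0, -1], [-8, 0, 0, 0, -1]]}}

```text
clock: 5.85
tcp_pos: [576.3, 158.3, -1.7]
tcp_rot: [-3.141, 0.0, 1.415]
ft_force: [0.2, 0.5, -0.1]
gripper_width: 85.5
grip_force: 0.0
```

```bash
python3 -c "
from w import *
look()"
```

```text
n 353 raysize [ 36. 129.] ang rel rest 7.05 rest xy [18.8 86.4]
depth rest xy [21.2 89.8] zmax 40.82626144363724
tcp [576.3 157.5  -1.7] rest [  9.5 122.4] yaw 81.02802578898007 [ 0.20849601 -0.64667651 -0.43873645] 5.9
```

Emit:
{"op": "apply_moves", "data": {"moves": [[-7, 0, -1, 0, -1], [-7, 0, -1.5, 0, -1], [-6, 0, -1.7, 0, -1], [-6, 0, -1.7, 0, -1], [-6, 0, -1.7, 0, -1]]}}

```text
clock: 6.52
tcp_pos: [571.4, 126.9, 6.1]
tcp_rot: [3.141, -0.0, 1.415]
ft_force: [0.3, 2.1, 0.9]
gripper_width: 85.6
grip_force: 0.7
```

```bash
python3 -c "
from w import *
b=look(30);cv2.imwrite('pics/f3.png',cv2.resize(b[130:290,200:400],None,fx=4,fy=3.7)[...,::-1])"
```

```text
n 319 raysize [ 34. 126.] ang rel rest 8.26 rest xy [24.4 54.9]
depth rest xy [24.1 55. ] zmax 47.09365292549231
tcp [571.4 126.2   6.2] rest [ 9.5 90.8] yaw 81.0478580859942 [ 0.06574696 -0.29074969  0.23364937] 6.575
```

View pics/f3.png

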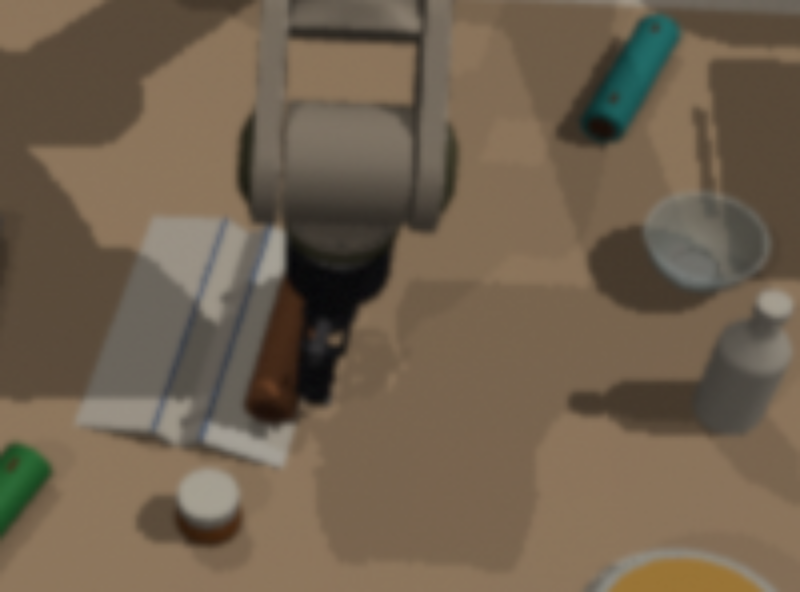

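The bar is on the ramp at (275,360) in the crop, its edge parallel to the blue lip. Continue up over the lip, then back off.

Emit:
{"op": "apply_moves", "data": {"moves": [[-7, 0, -1.9, 0, -1], [-7, 0, -1.9, 0, -1], [-7, 0, -1.9, 0, -1], [-7, 0, -1.9, 0, -1], [-6, 0, -1.6, 0, -1]]}}

```text
clock: 7.2
tcp_pos: [566.1, 93.1, 15.3]
tcp_rot: [3.142, -0.0, 1.415]
ft_force: [0.8, 1.2, 1.2]
gripper_width: 85.4
grip_force: 0.7
```

Emit:
{"op": "apply_moves", "data": {"moves": [[-6, 0, -1.6, 0, -1], [-5, 0, -1.2, 0, -1], [-4, 0, -1, 0, -1], [0, 0, 0, 0, -1]]}}

```text
clock: 7.7
tcp_pos: [563.8, 78.5, 18.9]
tcp_rot: [-3.141, 0.0, 1.415]
ft_force: [0.0, 0.1, 0.2]
gripper_width: 85.3
grip_force: 0.0
```

```bash
python3 -c "
from w import *
b=look(30);cv2.imwrite('pics/f4.png',cv2.resize(b[130:290,200:400],None,fx=4,fy=3.7)[...,::-1])"
```

```text
n 394 raysize [ 36. 140.] ang rel rest -1.03 rest xy [14.8  1. ]
depth rest xy [18.   2.2] zmax 50.9447402263297
tcp [563.8  78.7  18.9] rest [ 9.3 42.7] yaw 81.05769749069324 [ 0.68357764  0.2565892  -0.20014181] 7.75
```

View pics/f4.png

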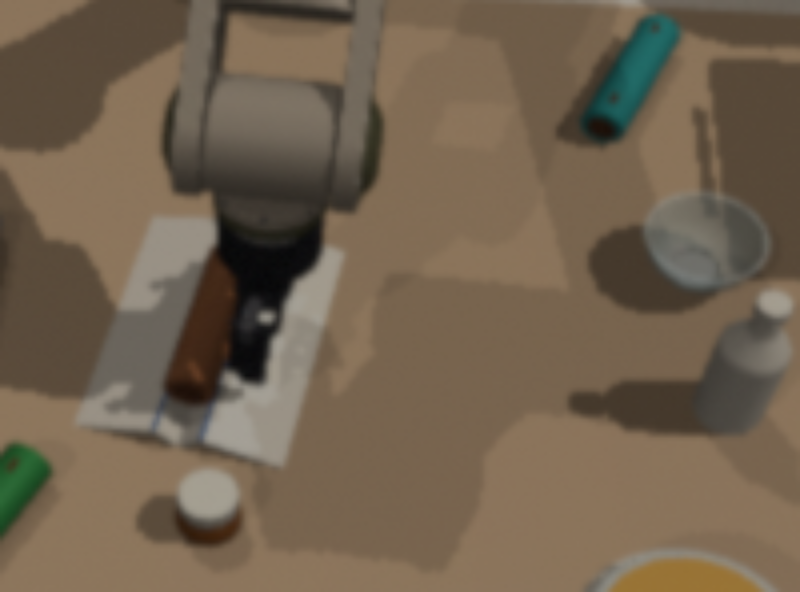

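The bar lies in the groove at (205,325) in the crop, between the lips and short of the rest's end. Back off, then lift.

Emit:
{"op": "apply_moves", "data": {"moves": [[15, 0, -4, 0, -1], [20, 0, -10, 0, -1], [30, 0, -30, 0, -1], [20, 0, -45, 0, -1], [0, 0, -45, 0, -1]]}}

```text
clock: 8.38
tcp_pos: [576.7, 165.8, 155.0]
tcp_rot: [3.141, -0.0, 1.418]
ft_force: [0.8, -0.1, 0.1]
gripper_width: 85.3
grip_force: 0.0
```

Emit:
{"op": "apply_moves", "data": {"moves": [[40, 0, 0, 0, -1], [30, 0, 0, 0, -1], [0, 0, 0, 0, -1], [0, 0, 0, 0, -1]]}}

```text
clock: 8.88
tcp_pos: [587.6, 232.3, 153.2]
tcp_rot: [3.142, 0.0, 1.416]
ft_force: [-0.4, -0.6, -0.6]
gripper_width: 85.8
grip_force: 0.0
```

```bash
python3 -c "
from w import *
b=look(30);cv2.imwrite('pics/f5.png',cv2.resize(b[130:290,200:400],None,fx=4,fy=3.7)[...,::-1])"
```

```text
n 489 raysize [ 36. 158.] ang rel rest -1.03 rest xy [5.7 1. ]
depth rest xy [9.2 2.1] zmax 50.806273116646224
tcp [587.7 231.8 153.1] rest [  9.3 197.7] yaw 81.0637023072993 [0.23201729 0.73386437 0.01851997] 8.925
```

View pics/f5.png

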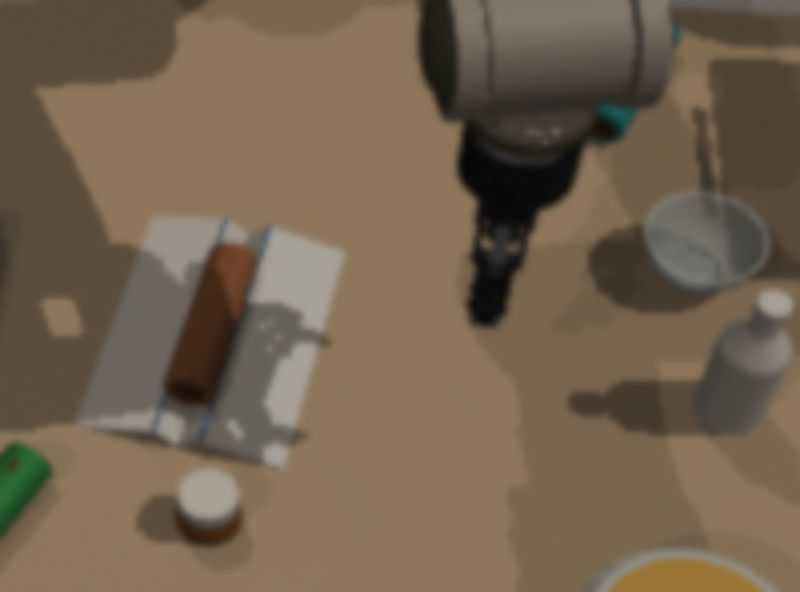

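The bar sits in the groove with both ends inside the rest. It is about 6–9 mm off the rest's middle along the groove, top near 50 mm, and the hand is clear.

```bash
python3 -c "
from cell import ctrl
print(ctrl.hand_in())"
```

```text
the job is handed in; nothing more can be done
None
```

I rolled the wooden bar up the ramp into the V groove and handed the job in at about 9 s: in the last picture it lies along the groove, both ends inside the rest, with the hand clear. The judge gave no verdict back.

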